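# Bring a clean valve ball to the pump valve in its lipped dish

## Task

The cleaned ball of the blue pump valve is kept out of the sanding dust in a dish inside the plywood case: swing the hasp off its staple so that the sprung lid comes up by itself, then lift the dish out by its upright black lug with the ball lying in the middle. Keeping the dish level and the ball in the middle, turn it a quarter turn so that its pouring lip faces sideways into the valve, in between the two studs, and finish while holding it there, still and level, with the tip of the lip close above the middle of the valve's open bore, ready to tip. Do not let the dish touch the valve, and leave the paint tin, sanding cork and tape measure alone.

Things in the scene. Friction and masses are not known exactly. Their poses are not given: they have to be found in the camera images.
- case: fixed plywood case, 240 (its x) x 190 (its y) x 80 mm high when shut. Origin: centre of its underside on the bench; its -x side is the front (hasp), the lid's hinge is along its +x side. The bottom half is an open tray 42 mm high with 10 mm walls and a grey lined floor 14 mm above the bench; the lid is the upper 38 mm
- lid (a joint): lid angle about the hinge along the tray's rear top edge: 0 shut, 1.8 rad fully up, leaning back. A soft spring (2 to 3 N at the front edge) opens it by itself in about 3 s once the hasp is off the staple; until then it can lift only 1 or 2 mm
- hasp (a joint): angle of the hasp, a slotted steel strap hinged on an upright pin at the case's front: about 0 when flat along the front with the lid's staple through its slot. It swings away from the case, clockwise from above, up to 1.75 rad, with little friction, and stays where left. It is clear of the staple from about 0.5 rad; 1.2 rad is well off
- hasp_pivot (a point): point on the axis of the hasp's upright hinge pin, 8 mm in front of the case's front face, 98 mm above the bench. Its axes are the case's
- hasp_pull (a point): grip point on the hasp's pull, an upright pin 10 mm in diameter (black sleeve) at the strap's free end, 63 mm from the pivot and, hasp shut, 23 mm in front of the case. This point is 98 mm above the bench, the pin's top 112 mm, the strap's top edge 75 mm: pinch the pin above the strap. Axes turn with the hasp
- dish: shallow dished steel plate, 124 mm in diameter, 200 g, lying on the liner in the case. Origin: centre of its underside, z up, +x to its pouring lip, -x to its upright lug; the rim is 18 mm above the underside. In the case the lip points roughly to the case's +x (away from the hasp) and the dish's middle is within 15 mm of the case's
- lug_grip (a point): grip point of the dish's lug, 86 mm from the dish's middle towards -x, 44 mm above its underside; axes as the dish. The lug is a black upright block 10 mm thick (x) and 30 mm wide (y), from 17 to 57 mm above the underside. Pinch it across its thickness from above, fingertips 20 mm or more above the underside so that the inner finger clears the rim
- lip_tip (a point): tip of the dish's pouring lip, 80 mm from the dish's middle towards +x, 12.5 mm above its underside; the lip is about 22 mm wide there and 3 mm thick
- dish_mid (a point): where the ball's centre lies with the ball in the middle of the dish: on the dish's axis, 20.5 mm above its underside. The hollow is flat for 10 mm about the middle, slopes up 8 in 100 out to 30 mm, then more steeply to the rim: the ball rolls off if the dish tilts by over 4 degrees or is moved with over about 0.7 m/s2
- ball_center (a point): centre of the loose orange ball, 25 mm in diameter, 30 g, that lies in the middle of the dish
- valve: fixed blue cast pump valve body, 75 mm high, 96 mm wide at the foot; origin: centre of its underside. Bonnet off: open bore 34 mm wide in the round top, two bare studs 11 mm thick standing 46 mm from the bore's axis along its +x and -x, tops 131 mm above the bench, so the dish can come over the bore only from its +y or -y side. It stands left or right of the case
- valve_mouth (a point): middle of the mouth of the valve's bore, 75 mm above the bench; axes as the valve
- paint_tin: red and white paint tin, 78 mm in diameter, 77 mm high, a bystander standing on the other side of the case from the valve. Origin: centre of its underside
- tape_measure: yellow tape measure, 35 x 86 x 63 mm, a bystander standing on the bench. Origin: centre of its underside
- sanding_cork: tan sanding cork block, 63 x 95 x 29 mm, a bystander lying on the bench. Origin: centre of its underside

How it is judged:
On the way, in this order (a step that is already met when the one before it is completed fails the run):
1. the hasp is off the staple and the lid has come up (value of joint hasp above 0.5 rad and value of joint lid above 1.4 rad), for 0.1 s.
2. the dish is lifted clear of the case by the gripper with the ball in the middle (height (world z) of dish above 0.06 m and contact force between the fingers and dish above 2 N and distance between ball_center and dish_mid below 0.03 m), for 0.2 s.
At the end, for the whole second after the job is handed in: Gripper holds the dish still, clear of case and valve, level within 4 deg, lip square to the line of studs within 17 deg, lip tip within 15 mm of the bore axis and 4 to 45 mm above its mouth, ball at rest within 16 mm of the dish middle (horizontal distance between lip_tip and valve_mouth below 0.015 m and z of lip_tip in the frame of valve_mouth between 0.004 and 0.045 m and angle between the x axis of dish and the y axis of valve, either way round below 0.3 rad and angle between dish's own z axis and vertical below 0.07 rad and distance between ball_center and dish_mid below 0.016 m and linear speed of dish below 0.02 m/s and linear speed of ball below 0.04 m/s and contact force between the fingers and dish above 2 N and contact force between dish and valve below 0.1 N and contact force between dish and case below 0.1 N); the arm keeps its last pose, push and grip.
It fails at once if the ball has rolled more than 40 mm from the middle of the dish (distance between ball_center and dish_mid above 0.04 m).
It fails at once if the dish was tilted by more than 12 degrees (angle between dish's own z axis and vertical above 0.21 rad).
It fails at once if the dish touched the valve (contact force between dish and valve above 1 N).
It fails at once if a bystander (paint tin, sanding cork, tape measure) was moved by more than 20 mm (distance of any of paint_tin, sanding_cork, tape_measure from where it was at the start of the episode above 0.02 m).
It also fails if it takes over 59 s, if anything falls off the work surface, if the arm or the gripper's body presses on something with over 40 N, if the wrist force passes 120 N, or if a joint passes its speed limit or range.

## Robot

A 6-joint arm with a two-finger parallel gripper is mounted at the origin on a cart in front of the work surface, level with it; the furniture and walls round the work are solid. World frame = base frame: x ahead of the robot, y to its left, z up, the work surface at z = 0. Lengths are in m, angles in rad, forces in N, time in s.
With the tool pointing down it reaches from about 0.375 to 0.975 m from the base axis. Payload 3.8 kg.
Tool frame: the origin (TCP) lies on the centre line of the jaws, within the pads' length; the fingertips stand 25 mm ahead of it and the grasp point (between the pads) lies 6 mm ahead of it (arm.tcp_to_tips is the distance from the TCP to the fingertips, in m); z points along the fingers, y is the line along which they close (so a half turn about z gives the same grasp; the last joint's range is limited). The gripper opens to 85 mm and grips with 20 to 120 N. Pads are 22 mm wide; open, the fingers measure 114 mm over their backs; the gripper's body (76 mm by 85 mm) begins 54 mm behind the grasp point. The pads swing forward as they close: fully open they stand 13 mm farther back than shut.
Start: joints at [1.178, 0.264, 1.604, -0, 1.274, -0.037], TCP at [0.235, 0.633, 0.256] pointing down, gripper open.
Joint ranges: [-2.63, 2.63], [-0.94, 2.18], [0.31, 2.57], [-1.31, 4.45], [0, 2.66], [-2.55, 2.55]. Speed limits (rad/s): [2.57, 2.57, 3.14, 3.14, 3.14, 3.14].

## Interface

Orientations are given as a 3x3 rotation matrix whose columns are the frame's x, y, z axes.
In Python, from plant import observe, viewer, finish_job, arm gives the robot as it stands.
- The arm moves only by the tool play_rows, never from a script. Its argument "deltas" is a list of rows, each an object of numbers: "gripper": the finger opening in cm, from 0 to 8.54; "tx", "ty", "tz": the shift along the tool's x, y, z in cm; "twist": the turn about the tool's z in degrees. In form: [{"gripper": .., "tx": .., "ty": .., "tz": .., "twist": ..}, ...]. A call has 1 to 20 rows; each row shifts and turns the commanded pose from where the row before left it, along the tool's axes as they then stand; what a row does not reach is not made up. A row lasts 1/12 s, in which the tool goes at most 41.7 mm and 7.16 degrees, less where a joint would pass 70% of its speed; a pose out of reach is approached as far as the arm can. A call with a gripper value outside its range is refused whole. The fingers move at their own pace and stop on an object; the grip force is fixed at half the most. Time passes only in rows, so rows that do not move let the fingers close. It gives the time, the measured TCP pose, the force, the opening and the grip force at its end, in the units of the state.
- observe(): the state, without advancing time (a new reading comes with each control period).
- viewer.get_image(name): name is "side" or "top" or "wrist"; returns (picture, depth): 480x640x3 uint8, blue, green, red; 480x640 float32, m along the optical axis (not along the pixel's ray), 0 where there is no reading.
- viewer.calibration(name): a dict with "vertical_fov" (degrees; the focal length in pixels is half the picture's height over the tangent of half this angle, whatever the lens; pixels are square), "cx", "cy" (the principal point, pixels), "cam_to_world" (4x4, takes a point from camera to world coordinates). Camera axes: x right, y down, z forward; pixel columns grow to the right and rows downward; lengths in m; the calibration is good to about 2 mm. A picture is of the moment at which its call begins: read the wrist's pose just before it. calibration takes no time and is no camera call; for the wrist camera it gives the pose at the moment of the call.
- finish_job(): hands the job in; it is judged then, once.
Trained networks look in the newest picture that a camera, given by its name, has taken for a name from the list of things; names that differ only in an ending like _2 or _b are one class to them, and where a whole thing is asked for, a point or a joint stands for the part that bears it (a point fixed in the world has none). Each returns a list of dicts, best first, with "p" (0 to 1); they miss things now and then, are a little off and sometimes report something else, mostly with a low value. They report only what shows in the picture. A call takes as long as a camera call.
- viewer.regions_of(label, camera): "pixels" (480x640 bool, what is visible of it) and "extent" ([left, top, width, height] in pixels, round what is visible of it).
The state is a dict: "clock": time; "qpos": joint angles; "joint_velocities": joint speeds; "joint_efforts": joint torques, N m; "tcp_pos": TCP position; "tcp_rot": TCP orientation; "contact_force": force on the tool from outside, world axes, zero at the start; "torque": the same for the moment, N m; "grip_width": finger opening in m; "grip_force": force on a finger pad.
Only numpy, scipy, OpenCV 4.12 (cv2) and the standard library are available. Lean on these libraries where they do the work, as an engineer would, in place of code of your own. Each camera call takes 0.05 s, during which the arm holds its last target. There are 200 camera calls.

## Working session

There is one attempt and no reset: what is moved stays moved. The work goes in short steps, Python scripts to look and compute and a tool call to move; the robot and the scene stay as the last step left them, time stands still between calls to the robot, and variables do not carry over. Pictures are saved under pics/ and viewed, at most 10 in all, crops included, and the job is handed in when it is done.

Besides the shell and the picture viewer there is one more tool, called by a JSON object that holds its "api" and its "payload", one argument or row to a line. play_rows: Moves the arm, as the interface text tells. Its arguments: {"type":"object","properties":{"deltas":{"type":"array"}},"required":["deltas"]}

```bash
mkdir -p pics
cat > h.py <<'E'
import numpy as np, cv2
from plant import observe, viewer, finish_job, arm
def cloud(cam):
    img,d=viewer.get_image(cam); c=viewer.calibration(cam)
    f=240/np.tan(np.radians(c["vertical_fov"])/2)
    v,u=np.mgrid[:480,:640]
    P=np.stack([(u-c["cx"])*d/f,(v-c["cy"])*d/f,d],-1)
    T=np.array(c["cam_to_world"])
    W=P@T[:3,:3].T+T[:3,3]; W[d==0]=np.nan
    return img,W
E
python3 - <<'E'
from h import *
s=observe();print(s["clock"],s["tcp_pos"],np.round(s["tcp_rot"],2),arm.tcp_to_tips)
ims=[]
for cam in ["top","side"]:
    img,W=cloud(cam); ims.append(img)
    np.save(cam+".npy",W)
    for l in ["case","hasp","hasp_pull","valve","paint_tin","tape_measure","sanding_cork"]:
        for r in viewer.regions_of(l,cam)[:2]:
            p=W[r["pixels"]]; p=p[~np.isnan(p[:,0])]
            if len(p)<5: print(cam,l,r["p"],r["extent"],len(p));continue
            top=p[p[:,2]>np.percentile(p[:,2],98)-0.006]
            (c,sz,a)=cv2.minAreaRect(top[:,:2].astype(np.float32)*1000)
            print(cam,l,round(r["p"],2),r["extent"],"lo",np.round(np.percentile(p,2,0),3),"hi",np.round(np.percentile(p,98,0),3),"toprect",np.round(c),np.round(sz),round(a,1))
cv2.imwrite("pics/a.png",ims[0]);cv2.imwrite("pics/b.png",ims[1])
E
```

```text
0.0 [0.23485436 0.6320586  0.25489732] [[-0.94  0.35 -0.  ]
 [ 0.35  0.94 -0.  ]
 [ 0.   -0.   -1.  ]] 0.025
top case 0.77 [261.3, 191.5, 93.2, 118.5] lo [0.466 0.105 0.075] hi [0.704 0.29  0.086] toprect [574. 199.] [190. 268.] 84.4
top hasp 0.56 [311.2, 306.8, 6.0, 5.4] 4
top hasp_pull 0.58 [310.1, 303.7, 2.6, 2.9] lo [0.441 0.184 0.109] hi [0.446 0.186 0.112] toprect [443. 185.] [5. 2.] 1.6
top hasp_pull 0.41 [437.1, 198.3, 31.7, 31.3] lo [ 0.646 -0.179  0.002] hi [ 0.719 -0.127  0.066] toprect [ 677. -156.] [58. 33.] 33.9
top valve 0.97 [393.3, 216.9, 39.2, 51.1] lo [ 0.554 -0.094  0.009] hi [ 0.666 -0.022  0.128] toprect [605. -63.] [102.   8.] 6.2
top paint_tin 0.68 [183.6, 257.9, 41.8, 35.2] lo [0.474 0.416 0.001] hi [0.546 0.49  0.079] toprect [511. 454.] [75. 76.] 14.5
top tape_measure 0.96 [436.7, 200.2, 32.6, 27.7] lo [ 0.648 -0.178  0.004] hi [ 0.718 -0.127  0.066] toprect [ 676. -155.] [58. 32.] 33.3
top sanding_cork 0.91 [217.5, 201.4, 39.4, 31.2] lo [0.634 0.344 0.01 ] hi [0.696 0.435 0.033] toprect [665. 391.] [61. 95.] 5.2
side case 0.67 [244.2, 216.8, 128.0, 75.4] l
[... 287 characters left out ...]
 0.243 0.11 ] toprect [441. 180.] [6. 6.] 25.7
side valve 0.95 [321.1, 277.8, 65.3, 73.7] lo [ 0.551 -0.11   0.004] hi [ 0.665 -0.041  0.118] toprect [603. -68.] [99.  6.] 6.4
side valve 0.49 [245.3, 217.4, 123.8, 75.6] lo [0.452 0.091 0.002] hi [0.696 0.286 0.084] toprect [563. 113.] [365. 269.] 84.2
side paint_tin 0.68 [248.1, 190.5, 26.6, 37.8] lo [0.473 0.413 0.003] hi [0.547 0.487 0.077] toprect [493. 398.] [196.  74.] 72.0
side tape_measure 0.83 [384.7, 327.7, 35.8, 46.2] lo [ 0.643 -0.188  0.007] hi [ 0.709 -0.142  0.063] toprect [ 676. -160.] [58. 31.] 34.7
side sanding_cork 0.48 [303.6, 209.6, 27.4, 5.0] lo [0.63  0.385 0.016] hi [0.69  0.435 0.03 ] toprect [662. 407.] [62. 61.] 5.6
```

View pics/a.png

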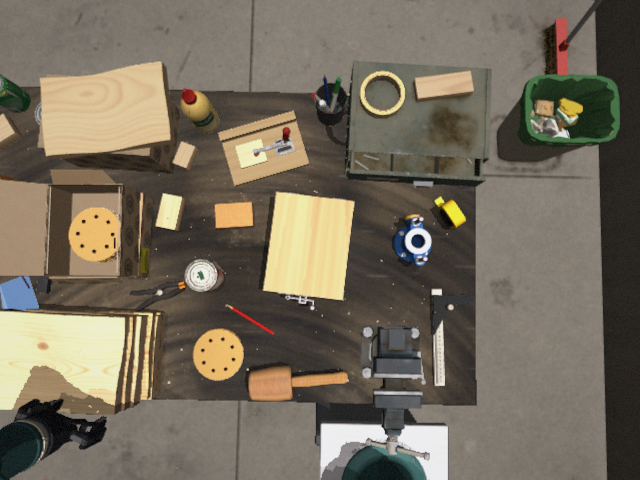

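View pics/b.png

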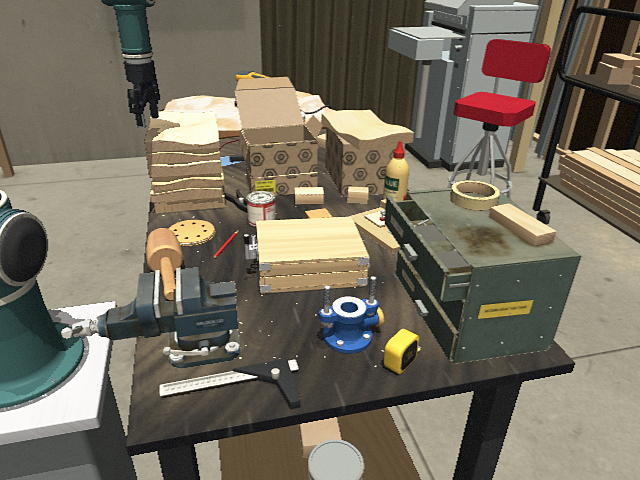

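The top view shows the case at about (309,245), the hasp pull at (311,305), the valve with its studs at (414,240) right of the case, and the tin, cork and tape off to the sides. The side view agrees, with the vise near the front as an obstacle. Next I refine the case frame, the pull and the valve, and take a wide look at the heights near the hasp.

Run:
```python
from h import *
W=np.load("top.npy");P=W.reshape(-1,3)
m=(P[:,2]>.07)&(P[:,2]<.088)&(P[:,0]>.46)&(P[:,0]<.72)&(P[:,1]>.06)&(P[:,1]<.33)
q=P[m][:,:2].astype(np.float32)*1000
print("case",cv2.minAreaRect(q),np.median(P[m][:,2]))
m=(P[:,2]>.04)&(P[:,0]>.41)&(P[:,0]<.462)&(P[:,1]>.13)&(P[:,1]<.29)
print(np.round(P[m]*1000))
S=np.load("side.npy").reshape(-1,3)
for n,A in (("top",P),("side",S)):
    m=(A[:,2]>.1)&(A[:,2]<.14)&(A[:,0]>.53)&(A[:,0]<.68)&(A[:,1]>-.11)&(A[:,1]<-.02)
    a=A[m][:,:2];k=a[:,0]>.605
    print(n,"studs",a[k].mean(0),a[~k].mean(0),len(a))
    m=(A[:,2]>.068)&(A[:,2]<.08)&(A[:,0]>.53)&(A[:,0]<.68)&(A[:,1]>-.11)&(A[:,1]<-.02)
    print("ring",cv2.minEnclosingCircle(A[m][:,:2].astype(np.float32)*1000),m.sum())
m=(P[:,2]>.04)&(P[:,0]>.2)&(P[:,0]<.45)&(P[:,1]>-.15)&(P[:,1]<.15)
print("vise",P[m].min(0),P[m].max(0))
```

```text
case ((582.4967041015625, 197.95558166503906), (192.080810546875, 251.3953857421875), 84.23918151855469) 0.08193175942189357
[[461. 250.  74.]
 [462. 247.  80.]
 [462. 245.  75.]
 [461. 242.  73.]
 [462. 240.  73.]
 [462. 238.  74.]
 [462. 235.  73.]
 [462. 233.  75.]
 [462. 231.  71.]
 [462. 228.  73.]
 [462. 226.  76.]
 [462. 221.  74.]
 [462. 219.  66.]
 [462. 217.  66.]
 [459. 247.  77.]
 [459. 245.  77.]
 [460. 225.  78.]
 [459. 223.  72.]
 [460. 221.  76.]
 [460. 218.  77.]
 [460. 216.  74.]
 [460. 214.  76.]
 [460. 211.  73.]
 [460. 209.  74.]
 [460. 207.  73.]
 [460. 204.  69.]
 [460. 202.  66.]
 [459. 200.  56.]
 [462. 138.  85.]
 [462. 135.  82.]
 [462. 133.  82.]
 [462. 130.  83.]
 [457. 219.  68.]
 [457. 216.  66.]
 [458. 209.  78.]
 [458. 206.  75.]
 [458. 204.  77.]
 [458. 202.  72.]
 [458. 199.  80.]
 [458. 197.  80.]
 [458. 195.  72.]
 [458. 192.  72.]
 [458. 190.  76.]
 [458. 187.  72.]
 [458. 185.  65.]
 [455. 219.  68.]
 [455. 216.  68.]
 [455. 204.  71.]
 [455. 202.  65.]
 [456. 192.  78.]
 [456. 190.  77.]
 [456. 187.  77.]
 [456. 185.  73.]
 [455. 183.  70.]
 [4
[... 405 characters left out ...]
113.]
 [446. 186. 110.]
 [446. 184. 111.]
 [445. 182. 103.]
 [443. 191. 109.]
 [444. 188. 116.]
 [443. 186. 112.]
 [443. 184. 112.]
 [443. 182. 111.]
 [441. 191. 111.]
 [441. 188. 112.]
 [441. 186. 111.]
 [441. 184. 109.]
 [441. 182. 113.]
 [439. 188. 111.]
 [439. 186. 113.]
 [439. 184. 113.]
 [439. 182. 111.]
 [437. 186. 111.]
 [436. 184. 109.]]
top studs [ 0.6494237  -0.05824041] [ 0.55856842 -0.06770278] 62
ring ((604.2242431640625, -64.80803680419922), 59.69786834716797) 638
side studs [ 0.64831343 -0.06331051] [ 0.55742846 -0.07339606] 182
ring ((603.3993530273438, -63.795310974121094), 60.407989501953125) 808
vise [ 0.20065944 -0.08801205  0.04002661] [0.39807995 0.14998367 0.14506655]
```

{"api": "play_rows", "payload": {
  "deltas": [
    {"tx": -2.5,"ty": -2.48,"gripper": 8.5},
    {"tx": -2.5,"ty": -2.48},
    {"tx": -2.5,"ty": -2.48},
    {"tx": -2.5,"ty": -2.48},
    {"tx": -2.5,"ty": -2.48},
    {"tx": -2.5,"ty": -2.48},
    {"tx": -2.5,"ty": -2.48},
    {"tx": -2.5,"ty": -2.48},
    {"tx": -2.5,"ty": -2.48},
    {"tx": -2.5,"ty": -2.48},
    {"tx": -2.5,"ty": -2.48},
    {"tx": -2.5,"ty": -2.48},
    {"tx": -2.5,"ty": -2.48},
    {"tx": -2.5,"ty": -2.48},
    {"twist": 6.3},
    {"twist": 6.3},
    {"twist": 6.3},
    {"twist": 6.3},
    {"twist": 6.3},
    {"twist": 6.3}
  ]
}}

```text
invalid input
```

{"api": "play_rows", "payload": {
  "deltas": [
    {"twist": 6.3,"tz": 1.0,"gripper": 5},
    {"twist": 6.3,"tz": 1.0},
    {"twist": 6.3,"tz": 1.0},
    {"twist": 6.3,"tz": 1.0},
    {"twist": 6.3,"tz": 1.0},
    {"twist": 6.3,"tz": 1.0},
    {"tz": 1.0},
    {"tz": 1.0},
    {},
    {}
  ]
}}

```text
invalid input
```

{"api": "play_rows", "payload": {
  "deltas": [
    {"gripper": 8.5,"tx": -2.5,"ty": -2.48,"tz": 0,"twist": 0},
    {"gripper": 8.5,"tx": -2.5,"ty": -2.48,"tz": 0,"twist": 0},
    {"gripper": 8.5,"tx": -2.5,"ty": -2.48,"tz": 0,"twist": 0},
    {"gripper": 8.5,"tx": -2.5,"ty": -2.48,"tz": 0,"twist": 0},
    {"gripper": 8.5,"tx": -2.5,"ty": -2.48,"tz": 0,"twist": 0},
    {"gripper": 8.5,"tx": -2.5,"ty": -2.48,"tz": 0,"twist": 0},
    {"gripper": 8.5,"tx": -2.5,"ty": -2.48,"tz": 0,"twist": 0},
    {"gripper": 8.5,"tx": -2.5,"ty": -2.48,"tz": 0,"twist": 0},
    {"gripper": 8.5,"tx": -2.5,"ty": -2.48,"tz": 0,"twist": 0},
    {"gripper": 8.5,"tx": -2.5,"ty": -2.48,"tz": 0,"twist": 0},
    {"gripper": 8.5,"tx": -2.5,"ty": -2.48,"tz": 0,"twist": 0},
    {"gripper": 8.5,"tx": -2.5,"ty": -2.48,"tz": 0,"twist": 0},
    {"gripper": 8.5,"tx": -2.5,"ty": -2.48,"tz": 0,"twist": 0},
    {"gripper": 8.5,"tx": -2.5,"ty": -2.48,"tz": 0,"twist": 0},
    {"gripper": 8.5,"tx": 0,"ty": 0,"tz": 0,"twist": 6.3},
    {"gripper": 8.5,"tx": 0,"ty": 0,"tz": 0,"twist": 6.3},
    {"gripper": 8.5,"tx": 0,"ty": 0,"tz": 0,"twist": 6.3},
    {"gripper": 8.5,"tx": 0,"ty": 0,"tz": 0,"twist": 6.3},
    {"gripper": 8.5,"tx": 0,"ty": 0,"tz": 0,"twist": 6.3},
    {"gripper": 8.5,"tx": 0,"ty": 0,"tz": 0,"twist": 6.3}
  ]
}}

```text
clock: 2.47
tcp_pos: [0.4423, 0.1852, 0.2565]
tcp_rot: [[-0.522, 0.853, 0.0], [0.853, 0.522, 0.0], [-0.0, 0.0, -1.0]]
contact_force: [0.4, 0.1, -0.5]
grip_width: 0.0848
grip_force: 0.0
```

{"api": "play_rows", "payload": {
  "deltas": [
    {"gripper": 5,"tx": 0,"ty": 0,"tz": 1,"twist": 6.3},
    {"gripper": 5,"tx": 0,"ty": 0,"tz": 1,"twist": 6.3},
    {"gripper": 5,"tx": 0,"ty": 0,"tz": 1,"twist": 6.3},
    {"gripper": 5,"tx": 0,"ty": 0,"tz": 1,"twist": 6.3},
    {"gripper": 5,"tx": 0,"ty": 0,"tz": 1,"twist": 6.3},
    {"gripper": 5,"tx": 0,"ty": 0,"tz": 1,"twist": 6.3},
    {"gripper": 5,"tx": 0,"ty": 0,"tz": 1,"twist": 0},
    {"gripper": 5,"tx": 0,"ty": 0,"tz": 1,"twist": 0},
    {"gripper": 5,"tx": 0,"ty": 0,"tz": 0,"twist": 0},
    {"gripper": 5,"tx": 0,"ty": 0,"tz": 0,"twist": 0}
  ]
}}

```text
clock: 3.3
tcp_pos: [0.4417, 0.1852, 0.1756]
tcp_rot: [[0.102, 0.995, -0.002], [0.995, -0.102, -0.001], [-0.001, -0.001, -1.0]]
contact_force: [-0.3, 0.9, -0.4]
grip_width: 0.0501
grip_force: 0.0
```

{"api": "play_rows", "payload": {
  "deltas": [
    {"gripper": 5,"tx": 0,"ty": 0,"tz": 1.5,"twist": 0},
    {"gripper": 5,"tx": 0,"ty": 0,"tz": 1.5,"twist": 0},
    {"gripper": 5,"tx": 0,"ty": 0,"tz": 1.5,"twist": 0},
    {"gripper": 5,"tx": 0,"ty": 0,"tz": 1.0,"twist": 0},
    {"gripper": 5,"tx": 0,"ty": 0,"tz": 0.7,"twist": 0},
    {"gripper": 0.5,"tx": 0,"ty": 0,"tz": 0,"twist": 0},
    {"gripper": 0.5,"tx": 0,"ty": 0,"tz": 0,"twist": 0},
    {"gripper": 0.5,"tx": 0,"ty": 0,"tz": 0,"twist": 0},
    {"gripper": 0.5,"tx": 0,"ty": 0,"tz": 0,"twist": 0},
    {"gripper": 0.5,"tx": 0,"ty": 0,"tz": 0,"twist": 0},
    {"gripper": 0.5,"tx": 0,"ty": 0,"tz": 0,"twist": 0}
  ]
}}

```text
clock: 4.22
tcp_pos: [0.443, 0.1855, 0.1153]
tcp_rot: [[0.104, 0.995, 0.002], [0.995, -0.104, 0.0], [0.001, 0.002, -1.0]]
contact_force: [-0.0, -1.4, 5.4]
grip_width: 0.0076
grip_force: 58.7
```

{"api": "play_rows", "payload": {
  "deltas": [
    {"gripper": 0.5,"tx": 0.18,"ty": -0.52,"tz": 0,"twist": 0},
    {"gripper": 0.5,"tx": 0.18,"ty": -0.52,"tz": 0,"twist": 0},
    {"gripper": 0.5,"tx": 0.26,"ty": -0.48,"tz": 0,"twist": 0},
    {"gripper": 0.5,"tx": 0.26,"ty": -0.48,"tz": 0,"twist": 0},
    {"gripper": 0.5,"tx": 0.34,"ty": -0.43,"tz": 0,"twist": 0},
    {"gripper": 0.5,"tx": 0.34,"ty": -0.43,"tz": 0,"twist": 0},
    {"gripper": 0.5,"tx": 0.42,"ty": -0.36,"tz": 0,"twist": 0},
    {"gripper": 0.5,"tx": 0.42,"ty": -0.36,"tz": 0,"twist": 0},
    {"gripper": 0.5,"tx": 0.47,"ty": -0.28,"tz": 0,"twist": 0},
    {"gripper": 0.5,"tx": 0.47,"ty": -0.28,"tz": 0,"twist": 0},
    {"gripper": 0.5,"tx": 0.51,"ty": -0.2,"tz": 0,"twist": 0},
    {"gripper": 0.5,"tx": 0.51,"ty": -0.2,"tz": 0,"twist": 0},
    {"gripper": 0.5,"tx": 0.32,"ty": -0.08,"tz": 0,"twist": 0},
    {"gripper": 0.5,"tx": 0.32,"ty": -0.08,"tz": 0,"twist": 0},
    {"gripper": 4,"tx": 0,"ty": 0,"tz": 0,"twist": 0},
    {"gripper": 4,"tx": 0,"ty": 0,"tz": 0,"twist": 0},
    {"gripper": 4,"tx": 0,"ty": 0,"tz": 0,"twist": 0},
    {"gripper": 4,"tx": 0,"ty": 0,"tz": -2,"twist": 0},
    {"gripper": 4,"tx": 0,"ty": 0,"tz": -3,"twist": 0},
    {"gripper": 4,"tx": 0,"ty": 0,"tz": -3,"twist": 0}
  ]
}}

```text
clock: 5.88
tcp_pos: [0.3993, 0.2391, 0.1935]
tcp_rot: [[0.105, 0.995, -0.004], [0.995, -0.105, -0.002], [-0.002, -0.004, -1.0]]
contact_force: [0.9, 0.9, 0.8]
grip_width: 0.04
grip_force: 0.0
```

{"api": "play_rows", "payload": {
  "deltas": [
    {"gripper": 4,"tx": 0,"ty": 0,"tz": -3,"twist": 0},
    {"gripper": 4,"tx": 0,"ty": 0,"tz": -3,"twist": 0},
    {"gripper": 4,"tx": 0,"ty": 0,"tz": 0,"twist": 0},
    {"gripper": 4,"tx": 0,"ty": 0,"tz": 0,"twist": 0},
    {"gripper": 4,"tx": 0,"ty": 0,"tz": 0,"twist": 0},
    {"gripper": 4,"tx": 0,"ty": 0,"tz": 0,"twist": 0},
    {"gripper": 4,"tx": 0,"ty": 0,"tz": 0,"twist": 0},
    {"gripper": 4,"tx": 0,"ty": 0,"tz": 0,"twist": 0},
    {"gripper": 4,"tx": 0,"ty": 0,"tz": 0,"twist": 0},
    {"gripper": 4,"tx": 0,"ty": 0,"tz": 0,"twist": 0},
    {"gripper": 4,"tx": 0,"ty": 0,"tz": 0,"twist": 0},
    {"gripper": 4,"tx": 0,"ty": 0,"tz": 0,"twist": 0},
    {"gripper": 4,"tx": 0,"ty": 0,"tz": 0,"twist": 0},
    {"gripper": 4,"tx": 0,"ty": 0,"tz": 0,"twist": 0},
    {"gripper": 4,"tx": 0,"ty": 0,"tz": 0,"twist": 0},
    {"gripper": 4,"tx": 0,"ty": 0,"tz": 0,"twist": 0},
    {"gripper": 4,"tx": 0,"ty": 0,"tz": 0,"twist": 0},
    {"gripper": 4,"tx": 0,"ty": 0,"tz": 0,"twist": 0},
    {"gripper": 4,"tx": 0,"ty": 0,"tz": 0,"twist": 0},
    {"gripper": 4,"tx": 0,"ty": 0,"tz": 0,"twist": 0}
  ]
}}

```text
clock: 7.55
tcp_pos: [0.4007, 0.24, 0.2543]
tcp_rot: [[0.104, 0.995, -0.0], [0.995, -0.104, -0.0], [-0.0, -0.0, -1.0]]
contact_force: [0.3, 0.3, 0.4]
grip_width: 0.0402
grip_force: 0.0
```

```bash
cat > look.py <<'E'
from h import *
import sys
s=observe();print(s["clock"],s["tcp_pos"])
ims=[]
for cam in ["top","wrist"]:
    img,W=cloud(cam); ims.append(img)
    np.save(cam+".npy",W)
    for l in ["dish","lug_grip","lip_tip","ball_center","hasp_pull","lid"]:
        for r in viewer.regions_of(l,cam)[:1]:
            p=W[r["pixels"]]; p=p[~np.isnan(p[:,0])]
            if len(p)<3: print(cam,l,r["p"],r["extent"],len(p));continue
            print(cam,l,round(r["p"],2),np.round(r["extent"]),"lo",np.round(np.percentile(p,2,0),3),"hi",np.round(np.percentile(p,98,0),3),"med",np.round(np.median(p,0),3),cv2.minEnclosingCircle(p[:,:2].astype(np.float32)*1000))
cv2.imwrite(sys.argv[1],np.hstack([cv2.resize(ims[0][170:330,230:470],(480,320)),cv2.resize(ims[1],(320,240))]) if 0 else np.vstack([cv2.resize(ims[0][170:330,230:470],(450,300)),cv2.resize(ims[1],(450,300))]))
E
python3 look.py pics/c.png
```

```text
7.55 [0.40071847 0.2399533  0.2542831 ]
top dish 0.83 [282. 214.  52.  69.] lo [0.51  0.142 0.019] hi [0.66  0.256 0.068] med [0.592 0.2   0.028] ((586.4146118164062, 200.44174194335938), 86.99803924560547)
top lug_grip 0.7 [282. 212.  51.  73.] lo [0.51  0.141 0.016] hi [0.66  0.257 0.068] med [0.592 0.2   0.028] ((586.4418334960938, 199.1456298828125), 86.80097198486328)
top lip_tip 0.66 [283. 214.  52.  68.] lo [0.507 0.142 0.015] hi [0.66  0.257 0.068] med [0.592 0.201 0.028] ((584.9735107421875, 198.9608154296875), 88.2364730834961)
top ball_center 0.4 [305. 242.   7.   7.] lo [0.58  0.189 0.039] hi [0.599 0.208 0.05 ] med [0.589 0.199 0.045] ((589.37255859375, 198.68345642089844), 10.895277976989746)
top hasp_pull 0.62 [286. 214.  50.  69.] lo [0.512 0.143 0.021] hi [0.659 0.254 0.068] med [0.592 0.2   0.028] ((587.6127319335938, 200.44125366210938), 85.81156158447266)
top lid 0.92 [269. 133.  96.  71.] lo [0.709 0.09  0.044] hi [0.8   0.273 0.277] med [0.762 0.184 0.165] ((796.7101440429688, 194.4303741455078), 140.66041564941406)
wrist dish 0.9 [426. 169. 167. 125.] lo [0.503
[... 271 characters left out ...]
894073486328)
wrist lip_tip 0.85 [427. 168. 169. 125.] lo [0.503 0.143 0.022] hi [0.663 0.258 0.07 ] med [0.594 0.203 0.028] ((593.12158203125, 197.77255249023438), 92.86798095703125)
wrist ball_center 0.63 [500. 218.  31.  28.] lo [0.578 0.191 0.032] hi [0.599 0.212 0.048] med [0.586 0.203 0.043] ((593.0440673828125, 196.29786682128906), 17.59166717529297)
wrist hasp_pull 0.76 [316. 200.  85.  47.] lo [0.397 0.227 0.052] hi [0.468 0.25  0.113] med [0.426 0.24  0.074] ((430.4286804199219, 231.11802673339844), 42.47688293457031)
wrist lid 0.19 [315. 198.  84.  46.] lo [0.397 0.225 0.034] hi [0.468 0.25  0.113] med [0.426 0.24  0.074] ((430.9252624511719, 230.3787384033203), 42.65191650390625)
```

View pics/c.png

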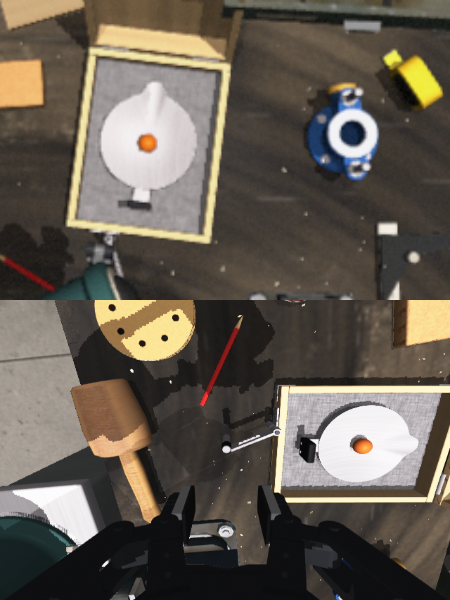

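The lid is up and leaning back. In the crops the dish lies in the tray with its black lug at (135,204), lip at (153,88) and the ball in the middle at (147,143). Next: the exact lug position and dish yaw.

Run:
```python
from h import *
for c in("top","wrist"):
    P=np.load(c+".npy").reshape(-1,3)
    m=(P[:,2]>.058)&(P[:,2]<.08)&(P[:,0]>.48)&(P[:,0]<.54)&(P[:,1]>.14)&(P[:,1]<.26)
    q=P[m]; print(c,m.sum(),q.mean(0),cv2.minAreaRect(q[:,:2].astype(np.float32)*1000),q.min(0),q.max(0))
    m=(P[:,2]>.026)&(P[:,2]<.036)&(P[:,0]>.5)&(P[:,0]<.69)&(P[:,1]>.11)&(P[:,1]<.28)
    q=P[m]; 
    k=q[:,0]>.655; print("lip",q[k].mean(0),q[k].max(0))
    m=(P[:,2]>.022)&(P[:,2]<.04)&(P[:,0]>.53)&(P[:,0]<.645)&(P[:,1]>.13)&(P[:,1]<.27)
    print("disc",cv2.minEnclosingCircle(P[m][:,:2].astype(np.float32)*1000))
```

```text
top 52 [0.50694025 0.20803606 0.07091888] ((507.547119140625, 207.85520935058594), (9.611856460571289, 28.916858673095703), 1.0970300436019897) [0.50260529 0.19335398 0.06092055] [0.51225838 0.22235649 0.07721647]
lip [0.66333647 0.20235216 0.029674  ] [0.67735827 0.27604719 0.03585993]
disc ((592.203857421875, 199.65109252929688), 63.97710037231445)
wrist 488 [0.50608443 0.21063699 0.06879045] ((505.14654541015625, 227.95989990234375), (15.208343505859375, 66.28927612304688), 6.787085056304932) [0.49367867 0.19473718 0.05800388] [0.51355738 0.25997363 0.07363844]
lip [0.66421131 0.19058849 0.02804331] [0.68995447 0.21645268 0.03576703]
disc ((592.881103515625, 199.50697326660156), 64.77627563476562)
```

{"api": "play_rows", "payload": {
  "deltas": [
    {"gripper": 3,"tx": -0.4,"ty": 2.18,"tz": 0,"twist": 0},
    {"gripper": 3,"tx": -0.4,"ty": 2.18,"tz": 0,"twist": 0},
    {"gripper": 3,"tx": -0.4,"ty": 2.18,"tz": 0,"twist": 0},
    {"gripper": 3,"tx": -0.4,"ty": 2.18,"tz": 0,"twist": 0},
    {"gripper": 3,"tx": -0.43,"ty": 2.16,"tz": 0,"twist": 0},
    {"gripper": 3,"tx": 0,"ty": 0,"tz": 2.2,"twist": 0},
    {"gripper": 3,"tx": 0,"ty": 0,"tz": 2.2,"twist": 0},
    {"gripper": 3,"tx": 0,"ty": 0,"tz": 2.2,"twist": 0},
    {"gripper": 3,"tx": 0,"ty": 0,"tz": 2.2,"twist": 0},
    {"gripper": 3,"tx": 0,"ty": 0,"tz": 2.2,"twist": 0},
    {"gripper": 3,"tx": 0,"ty": 0,"tz": 1,"twist": 0},
    {"gripper": 3,"tx": 0,"ty": 0,"tz": 0,"twist": 0},
    {"gripper": 3,"tx": 0,"ty": 0,"tz": 0,"twist": 0},
    {"gripper": 3,"tx": 0,"ty": 0,"tz": 0,"twist": 0}
  ]
}}

```text
clock: 9.42
tcp_pos: [0.5079, 0.2089, 0.1358]
tcp_rot: [[0.104, 0.995, 0.002], [0.995, -0.104, 0.001], [0.001, 0.002, -1.0]]
contact_force: [0.3, -0.9, -0.1]
grip_width: 0.0299
grip_force: 0.0
```

Run:
```python
from h import *
s=observe();print(s["clock"],s["tcp_pos"],np.round(s["qpos"],2))
img,W=cloud("wrist");cv2.imwrite("pics/d.png",img)
P=W.reshape(-1,3);m=(P[:,2]>.055)&(P[:,2]<.073)&(P[:,0]>.49)&(P[:,0]<.53)&(P[:,1]>.18)&(P[:,1]<.24);q=P[m]
if len(q): print(len(q),q.mean(0),q.min(0),q.max(0))
```

```text
9.4167 [0.50792526 0.20887525 0.1358011 ] [0.34 0.13 1.99 0.   1.01 0.45]
929 [0.50831175 0.21168468 0.07021943] [0.50210442 0.1943348  0.05503264] [0.51405131 0.22388716 0.0729712 ]
```

View pics/d.png

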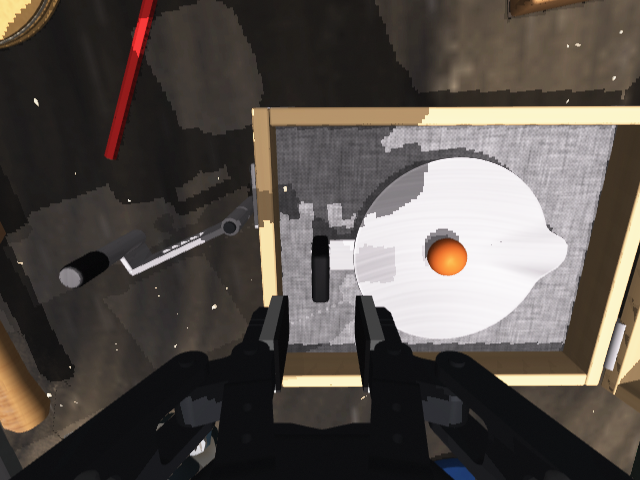

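The lug at (320,268) sits midway between the fingers (280 and 365), and the ball is in the dish middle. Going down and closing gradually.

{"api": "play_rows", "payload": {
  "deltas": [
    {"gripper": 3,"tx": 0,"ty": 0,"tz": 1.2,"twist": 0},
    {"gripper": 3,"tx": 0,"ty": 0,"tz": 1.2,"twist": 0},
    {"gripper": 3,"tx": 0,"ty": 0,"tz": 1.2,"twist": 0},
    {"gripper": 3,"tx": 0,"ty": 0,"tz": 1.1,"twist": 0},
    {"gripper": 3,"tx": 0,"ty": 0,"tz": 0.9,"twist": 0},
    {"gripper": 3,"tx": 0,"ty": 0,"tz": 0.6,"twist": 0},
    {"gripper": 2.5,"tx": 0,"ty": 0,"tz": 0.2,"twist": 0},
    {"gripper": 2,"tx": 0,"ty": 0,"tz": 0,"twist": 0},
    {"gripper": 1.7,"tx": 0,"ty": 0,"tz": 0,"twist": 0},
    {"gripper": 1.5,"tx": 0,"ty": 0,"tz": 0,"twist": 0},
    {"gripper": 1.4,"tx": 0,"ty": 0,"tz": 0,"twist": 0},
    {"gripper": 1.3,"tx": 0,"ty": 0,"tz": 0,"twist": 0},
    {"gripper": 1.2,"tx": 0,"ty": 0,"tz": 0,"twist": 0},
    {"gripper": 1.1,"tx": 0,"ty": 0,"tz": 0,"twist": 0},
    {"gripper": 1.0,"tx": 0,"ty": 0,"tz": 0,"twist": 0},
    {"gripper": 0.9,"tx": 0,"ty": 0,"tz": 0,"twist": 0},
    {"gripper": 0.8,"tx": 0,"ty": 0,"tz": 0,"twist": 0},
    {"gripper": 0.5,"tx": 0,"ty": 0,"tz": 0,"twist": 0},
    {"gripper": 0.3,"tx": 0,"ty": 0,"tz": 0,"twist": 0},
    {"gripper": 0.3,"tx": 0,"ty": 0,"tz": 0,"twist": 0}
  ]
}}

```text
clock: 11.13
tcp_pos: [0.5071, 0.2086, 0.0707]
tcp_rot: [[0.104, 0.995, 0.001], [0.995, -0.104, 0.0], [0.0, 0.001, -1.0]]
contact_force: [-1.0, 0.4, 3.8]
grip_width: 0.0087
grip_force: 60.2
```

{"api": "play_rows", "payload": {
  "deltas": [
    {"gripper": 0.3,"tx": 0,"ty": 0,"tz": -0.1,"twist": 0},
    {"gripper": 0.3,"tx": 0,"ty": 0,"tz": -0.2,"twist": 0},
    {"gripper": 0.3,"tx": 0,"ty": 0,"tz": -0.4,"twist": 0},
    {"gripper": 0.3,"tx": 0,"ty": 0,"tz": -0.5,"twist": 0},
    {"gripper": 0.3,"tx": 0,"ty": 0,"tz": -0.5,"twist": 0},
    {"gripper": 0.3,"tx": 0,"ty": 0,"tz": -0.5,"twist": 0},
    {"gripper": 0.3,"tx": 0,"ty": 0,"tz": -0.5,"twist": 0},
    {"gripper": 0.3,"tx": 0,"ty": 0,"tz": -0.5,"twist": 0},
    {"gripper": 0.3,"tx": 0,"ty": 0,"tz": -0.5,"twist": 0},
    {"gripper": 0.3,"tx": 0,"ty": 0,"tz": -0.5,"twist": 0},
    {"gripper": 0.3,"tx": 0,"ty": 0,"tz": -0.5,"twist": 0},
    {"gripper": 0.3,"tx": 0,"ty": 0,"tz": -0.5,"twist": 0},
    {"gripper": 0.3,"tx": 0,"ty": 0,"tz": -0.5,"twist": 0},
    {"gripper": 0.3,"tx": 0,"ty": 0,"tz": -0.5,"twist": 0},
    {"gripper": 0.3,"tx": 0,"ty": 0,"tz": -0.5,"twist": 0},
    {"gripper": 0.3,"tx": 0,"ty": 0,"tz": -0.4,"twist": 0},
    {"gripper": 0.3,"tx": 0,"ty": 0,"tz": -0.2,"twist": 0},
    {"gripper": 0.3,"tx": 0,"ty": 0,"tz": 0,"twist": 0},
    {"gripper": 0.3,"tx": 0,"ty": 0,"tz": 0,"twist": 0},
    {"gripper": 0.3,"tx": 0,"ty": 0,"tz": 0,"twist": 0}
  ]
}}

```text
clock: 12.8
tcp_pos: [0.5066, 0.2083, 0.1429]
tcp_rot: [[0.104, 0.995, -0.001], [0.995, -0.104, -0.0], [-0.0, -0.001, -1.0]]
contact_force: [-0.5, 0.2, -1.2]
grip_width: 0.0084
grip_force: 59.2
```

```bash
sed -i '/for l in/s/\[.*\]/["dish","ball_center"]/' look.py; python3 look.py pics/e.png
python3 - <<'E'
from h import *
for c in("top","wrist"):
    P=np.load(c+".npy").reshape(-1,3)
    # disc surface plane from rim-symmetric ring
    cx=np.array([.5925,.1995]);r=np.hypot(P[:,0]-cx[0],P[:,1]-cx[1])
    m=(r>.035)&(r<.06)&(P[:,2]>.085)&(P[:,2]<.115)
    q=P[m];rr=r[m]
    A=np.c_[q[:,:2]-cx,np.ones(len(q)),rr]
    s,_,_,_=np.linalg.lstsq(A,q[:,2],rcond=None);print(c,len(q),"slope",s)
    m=(r<.1)&(P[:,2]>.085)&(P[:,2]<.15)&(P[:,0]>.655);print("lip",P[m].mean(0) if m.any() else 0)
E
```

```text
12.8 [0.50655285 0.20834399 0.14294396]
top dish 0.62 [281. 211.  54.  46.] lo [0.577 0.141 0.093] hi [0.661 0.256 0.106] med [0.616 0.203 0.099] ((603.1921997070312, 198.71937561035156), 66.46155548095703)
top ball_center 0.42 [305. 235.   8.  10.] lo [0.581 0.192 0.106] hi [0.601 0.209 0.189] med [0.593 0.201 0.118] ((580.9427490234375, 194.08319091796875), 23.396881103515625)
wrist dish 0.9 [308. 167. 330. 234.] lo [0.507 0.147 0.095] hi [0.658 0.258 0.143] med [0.598 0.21  0.1  ] ((614.1339111328125, 147.94895935058594), 133.12667846679688)
wrist ball_center 0.97 [464. 273.  59.  55.] lo [0.578 0.19  0.095] hi [0.6   0.212 0.12 ] med [0.587 0.204 0.115] ((594.2435913085938, 194.24270629882812), 20.453323364257812)
top 862 slope [-0.01625137  0.00261042  0.08824482  0.255907  ]
lip [0.66237538 0.19297104 0.09967758]
wrist 26015 slope [-0.01262542  0.00373105  0.08785264  0.25769807]
lip [0.6606182  0.19159156 0.09928413]
```

View pics/e.png

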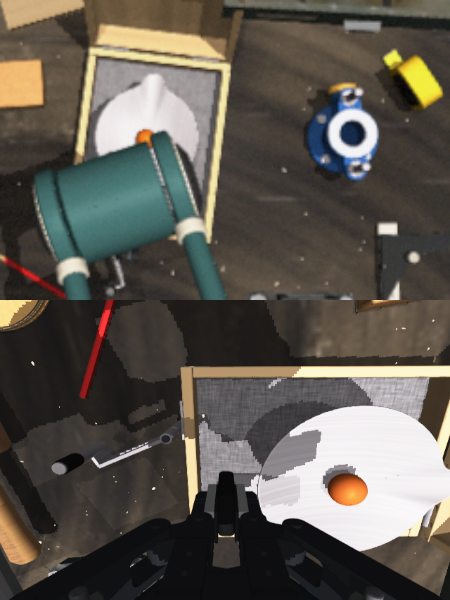

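{"api": "play_rows", "payload": {
  "deltas": [
    {"gripper": 0.3,"tx": 0.075,"ty": 0,"tz": 0,"twist": 0.5},
    {"gripper": 0.3,"tx": 0.15,"ty": 0.001,"tz": 0,"twist": 1},
    {"gripper": 0.3,"tx": 0.225,"ty": 0.003,"tz": 0,"twist": 1.5},
    {"gripper": 0.3,"tx": 0.3,"ty": 0.005,"tz": 0,"twist": 2},
    {"gripper": 0.3,"tx": 0.3,"ty": 0.005,"tz": 0,"twist": 2},
    {"gripper": 0.3,"tx": 0.3,"ty": 0.005,"tz": 0,"twist": 2},
    {"gripper": 0.3,"tx": 0.3,"ty": 0.005,"tz": 0,"twist": 2},
    {"gripper": 0.3,"tx": 0.3,"ty": 0.005,"tz": 0,"twist": 2},
    {"gripper": 0.3,"tx": 0.3,"ty": 0.005,"tz": 0,"twist": 2},
    {"gripper": 0.3,"tx": 0.3,"ty": 0.005,"tz": 0,"twist": 2},
    {"gripper": 0.3,"tx": 0.3,"ty": 0.005,"tz": 0,"twist": 2},
    {"gripper": 0.3,"tx": 0.3,"ty": 0.005,"tz": 0,"twist": 2},
    {"gripper": 0.3,"tx": 0.3,"ty": 0.005,"tz": 0,"twist": 2},
    {"gripper": 0.3,"tx": 0.3,"ty": 0.005,"tz": 0,"twist": 2},
    {"gripper": 0.3,"tx": 0.3,"ty": 0.005,"tz": 0,"twist": 2},
    {"gripper": 0.3,"tx": 0.3,"ty": 0.005,"tz": 0,"twist": 2},
    {"gripper": 0.3,"tx": 0.3,"ty": 0.005,"tz": 0,"twist": 2},
    {"gripper": 0.3,"tx": 0.3,"ty": 0.005,"tz": 0,"twist": 2},
    {"gripper": 0.3,"tx": 0.225,"ty": 0.003,"tz": 0,"twist": 1.5},
    {"gripper": 0.3,"tx": 0.15,"ty": 0.001,"tz": 0,"twist": 1}
  ]
}}

```text
clock: 14.77
tcp_pos: [0.5281, 0.2568, 0.1433]
tcp_rot: [[0.664, 0.748, 0.0], [0.748, -0.664, 0.0], [0.0, 0.0, -1.0]]
contact_force: [-0.5, 0.3, -1.8]
grip_width: 0.0087
grip_force: 59.2
```

```bash
cat > ball.py <<'E'
from h import *
s=observe();R=np.array(s["tcp_rot"]);t=np.array(s["tcp_pos"])
img,W=cloud("wrist");np.save("wrist.npy",W)
print(s["clock"],t,"yaw",np.degrees(np.arctan2(R[1,1],R[0,1])),s["grip_force"])
for r in viewer.regions_of("ball_center","wrist")[:1]:
    p=W[r["pixels"]];p=p[~np.isnan(p[:,0])];p=p[p[:,2]>np.percentile(p[:,2],90)-.004]
    print("ball top in tool",np.round((p.mean(0)-t)@R*1000,1),r["p"])
E
python3 ball.py
```

```text
14.7667 [0.52810519 0.25683691 0.14330841] yaw -41.594542272563494 59.23978507518768
ball top in tool [ 2.  81.7 25.6] 0.77
```

{"api": "play_rows", "payload": {
  "deltas": [
    {"gripper": 0.3,"tx": 0.075,"ty": 0,"tz": 0,"twist": 0.5},
    {"gripper": 0.3,"tx": 0.15,"ty": 0.001,"tz": 0,"twist": 1},
    {"gripper": 0.3,"tx": 0.225,"ty": 0.003,"tz": 0,"twist": 1.5},
    {"gripper": 0.3,"tx": 0.33,"ty": 0.006,"tz": 0,"twist": 2.2},
    {"gripper": 0.3,"tx": 0.36,"ty": 0.008,"tz": 0,"twist": 2.4},
    {"gripper": 0.3,"tx": 0.36,"ty": 0.008,"tz": 0,"twist": 2.4},
    {"gripper": 0.3,"tx": 0.36,"ty": 0.008,"tz": 0,"twist": 2.4},
    {"gripper": 0.3,"tx": 0.36,"ty": 0.008,"tz": 0,"twist": 2.4},
    {"gripper": 0.3,"tx": 0.36,"ty": 0.008,"tz": 0,"twist": 2.4},
    {"gripper": 0.3,"tx": 0.36,"ty": 0.008,"tz": 0,"twist": 2.4},
    {"gripper": 0.3,"tx": 0.36,"ty": 0.008,"tz": 0,"twist": 2.4},
    {"gripper": 0.3,"tx": 0.36,"ty": 0.008,"tz": 0,"twist": 2.4},
    {"gripper": 0.3,"tx": 0.36,"ty": 0.008,"tz": 0,"twist": 2.4},
    {"gripper": 0.3,"tx": 0.36,"ty": 0.008,"tz": 0,"twist": 2.4},
    {"gripper": 0.3,"tx": 0.36,"ty": 0.008,"tz": 0,"twist": 2.4},
    {"gripper": 0.3,"tx": 0.36,"ty": 0.008,"tz": 0,"twist": 2.4},
    {"gripper": 0.3,"tx": 0.36,"ty": 0.008,"tz": 0,"twist": 2.4},
    {"gripper": 0.3,"tx": 0.36,"ty": 0.008,"tz": 0,"twist": 2.4},
    {"gripper": 0.3,"tx": 0.3,"ty": 0.005,"tz": 0,"twist": 2},
    {"gripper": 0.3,"tx": 0.225,"ty": 0.003,"tz": 0,"twist": 1.5}
  ]
}}

```text
clock: 16.53
tcp_pos: [0.5834, 0.285, 0.1433]
tcp_rot: [[0.994, 0.106, 0.0], [0.106, -0.994, 0.0], [0.0, -0.0, -1.0]]
contact_force: [0.2, -0.3, -2.5]
grip_width: 0.009
grip_force: 59.2
```

```bash
python3 ball.py
```

```text
16.5333 [0.58340941 0.28498997 0.14329199] yaw -83.93096601434289 59.23825800418854
ball top in tool [ 1.8 81.2 25.6] 0.81
```

{"api": "play_rows", "payload": {
  "deltas": [
    {"gripper": 0.3,"tx": -0.01,"ty": 0.1,"tz": 0,"twist": 0},
    {"gripper": 0.3,"tx": -0.02,"ty": 0.2,"tz": 0,"twist": 0},
    {"gripper": 0.3,"tx": -0.03,"ty": 0.3,"tz": 0,"twist": 0},
    {"gripper": 0.3,"tx": -0.04,"ty": 0.4,"tz": 0,"twist": 0},
    {"gripper": 0.3,"tx": -0.05,"ty": 0.5,"tz": 0,"twist": 0},
    {"gripper": 0.3,"tx": -0.06,"ty": 0.6,"tz": 0,"twist": 0},
    {"gripper": 0.3,"tx": -0.07,"ty": 0.7,"tz": 0,"twist": 0},
    {"gripper": 0.3,"tx": -0.08,"ty": 0.8,"tz": 0,"twist": 0},
    {"gripper": 0.3,"tx": -0.08,"ty": 0.8,"tz": 0,"twist": 0},
    {"gripper": 0.3,"tx": -0.08,"ty": 0.8,"tz": 0,"twist": 0},
    {"gripper": 0.3,"tx": -0.08,"ty": 0.8,"tz": 0,"twist": 0},
    {"gripper": 0.3,"tx": -0.08,"ty": 0.8,"tz": 0,"twist": 0},
    {"gripper": 0.3,"tx": -0.08,"ty": 0.8,"tz": 0,"twist": 0},
    {"gripper": 0.3,"tx": -0.07,"ty": 0.7,"tz": 0,"twist": 0},
    {"gripper": 0.3,"tx": -0.06,"ty": 0.6,"tz": 0,"twist": 0},
    {"gripper": 0.3,"tx": -0.05,"ty": 0.5,"tz": 0,"twist": 0},
    {"gripper": 0.3,"tx": -0.04,"ty": 0.4,"tz": 0,"twist": 0},
    {"gripper": 0.3,"tx": -0.03,"ty": 0.3,"tz": 0,"twist": 0},
    {"gripper": 0.3,"tx": -0.02,"ty": 0.2,"tz": 0,"twist": 0},
    {"gripper": 0.3,"tx": -0.01,"ty": 0.1,"tz": 0,"twist": 0}
  ]
}}

```text
clock: 18.3
tcp_pos: [0.5839, 0.1802, 0.1433]
tcp_rot: [[0.994, 0.108, -0.0], [0.108, -0.994, 0.0], [-0.0, -0.0, -1.0]]
contact_force: [-0.0, -0.2, -3.1]
grip_width: 0.0088
grip_force: 59.2
```

```bash
python3 ball.py
python3 - <<'E'
from h import *
for cam in("top","side","wrist"):
    img,W=cloud(cam);A=W.reshape(-1,3)
    if cam=="wrist": cv2.imwrite("pics/f.png",img)
    m=(A[:,2]>.1)&(A[:,2]<.14)&(A[:,0]>.53)&(A[:,0]<.68)&(A[:,1]>-.11)&(A[:,1]<-.03)
    a=A[m][:,:2];k=a[:,0]>.605
    if k.any() and (~k).any(): print(cam,"studs",a[k].mean(0),a[~k].mean(0),k.sum(),(~k).sum())
    # lip tip: lowest y of dish points
    m=(A[:,2]>.09)&(A[:,2]<.115)&(A[:,0]>.56)&(A[:,0]<.64)&(A[:,1]>-.03)&(A[:,1]<.25)
    q=A[m]
    if len(q):
        y=np.percentile(q[:,1],.5);e=q[q[:,1]<y+.006];print(cam,"lip",y,q[:,1].min(),e.mean(0),len(q))
E
```

```text
18.3 [0.58392533 0.18021404 0.14328133] yaw -83.78979411920913 59.21539843082428
ball top in tool [ 1.5 81.2 25.6] 0.59
top studs [ 0.64953544 -0.05843341] [ 0.55863511 -0.06767502] 32 31
top lip 0.017498193608521836 0.015489632347612775 [0.59979887 0.01997323 0.09980675] 882
side studs [ 0.64828736 -0.0632272 ] [ 0.55734562 -0.07357723] 91 94
side lip 0.0172230675690753 0.01129720744844065 [0.59828618 0.01856233 0.09847598] 1259
wrist lip 0.022595454172758753 0.017858459719580028 [0.5970919  0.02454591 0.09949954] 36044
```

View pics/f.png

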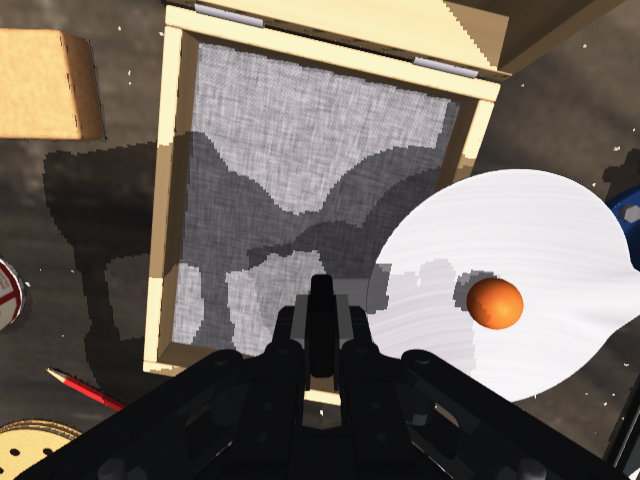

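The picture shows the dish level with the ball in its middle at (495,303), and the lip tip measures about 80 mm short of the bore. Sliding in.

{"api": "play_rows", "payload": {
  "deltas": [
    {"gripper": 0.3,"tx": -0.01,"ty": 0.1,"tz": 0,"twist": 0},
    {"gripper": 0.3,"tx": -0.02,"ty": 0.2,"tz": 0,"twist": 0},
    {"gripper": 0.3,"tx": -0.03,"ty": 0.3,"tz": 0,"twist": 0},
    {"gripper": 0.3,"tx": -0.04,"ty": 0.4,"tz": 0,"twist": 0},
    {"gripper": 0.3,"tx": -0.05,"ty": 0.5,"tz": 0,"twist": 0},
    {"gripper": 0.3,"tx": -0.06,"ty": 0.6,"tz": 0,"twist": 0},
    {"gripper": 0.3,"tx": -0.06,"ty": 0.7,"tz": 0,"twist": 0},
    {"gripper": 0.3,"tx": -0.07,"ty": 0.8,"tz": 0,"twist": 0},
    {"gripper": 0.3,"tx": -0.07,"ty": 0.8,"tz": 0,"twist": 0},
    {"gripper": 0.3,"tx": -0.07,"ty": 0.8,"tz": 0,"twist": 0},
    {"gripper": 0.3,"tx": -0.07,"ty": 0.7,"tz": 0,"twist": 0},
    {"gripper": 0.3,"tx": -0.06,"ty": 0.6,"tz": 0,"twist": 0},
    {"gripper": 0.3,"tx": -0.05,"ty": 0.5,"tz": 0,"twist": 0},
    {"gripper": 0.3,"tx": -0.04,"ty": 0.4,"tz": 0,"twist": 0},
    {"gripper": 0.3,"tx": -0.03,"ty": 0.3,"tz": 0,"twist": 0},
    {"gripper": 0.3,"tx": -0.02,"ty": 0.2,"tz": 0,"twist": 0},
    {"gripper": 0.3,"tx": -0.01,"ty": 0.1,"tz": 0,"twist": 0},
    {"gripper": 0.3,"tx": 0,"ty": 0,"tz": 0,"twist": 0},
    {"gripper": 0.3,"tx": 0,"ty": 0,"tz": 0,"twist": 0},
    {"gripper": 0.3,"tx": 0,"ty": 0,"tz": 0,"twist": 0}
  ]
}}

```text
clock: 20.22
tcp_pos: [0.585, 0.1003, 0.1433]
tcp_rot: [[0.994, 0.109, 0.0], [0.109, -0.994, 0.0], [0.0, -0.0, -1.0]]
contact_force: [0.1, -0.1, -2.2]
grip_width: 0.0088
grip_force: 59.2
```

```bash
python3 ball.py
python3 - <<'E'
from h import *
ims=[]
for cam in("top","side"):
    img,W=cloud(cam);A=W.reshape(-1,3)
    ims.append(cv2.resize(img[180:300,340:500] if cam=="top" else img[220:360,280:440],(560,400) if cam=="top" else (457,400))[:, :390])
    m=(A[:,2]>.09)&(A[:,2]<.115)&(A[:,0]>.58)&(A[:,0]<.625)&(A[:,1]>-.1)&(A[:,1]<.2)
    q=A[m]
    if len(q):
        y=q[:,1].min();e=q[q[:,1]<y+.008];print(cam,"lip",y,e.mean(0),len(q))
cv2.imwrite("pics/g.png",np.hstack(ims))
E
```

```text
20.2167 [0.58503838 0.10027536 0.14327953] yaw -83.77072240919824 59.21512484550476
ball top in tool [ 1.3 81.6 25.6] 0.91
top lip -0.06495774536392804 [ 0.59987256 -0.0605518   0.09938974] 164
side lip -0.06828448009209931 [ 0.59799465 -0.06379889  0.09889933] 918
```

View pics/g.png

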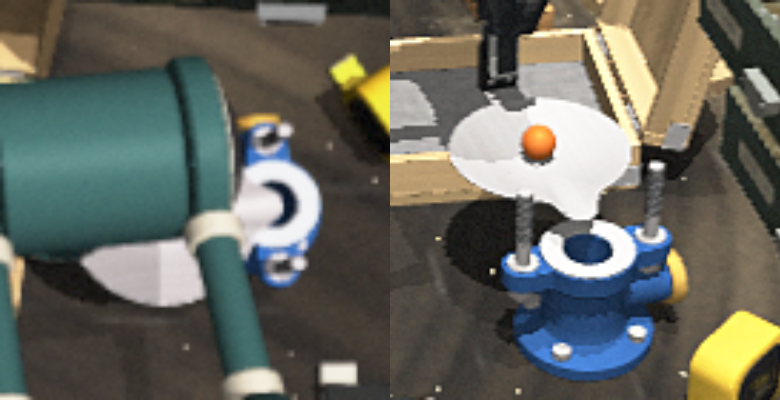

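The pictures show the lip tip over the bore, at (283,212) in the top crop, between the studs. The dish is level with the ball in the middle. Handing in.

```bash
python3 -c "
from plant import finish_job
print(finish_job())"
```

```text
the job is handed in; nothing more can be done
None
```

I handed the job in at about 20 s. The dish is held still and level, the ball is in the middle, and the lip tip is over the valve bore at about 23 mm above its mouth; no verdict came back.

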